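# Square a tray of rolls in the packing frame

### The arm

A 6-joint arm with a two-finger parallel gripper is mounted at the origin on the work surface. World frame = base frame: x ahead of the robot, y to its left, z up, the work surface at z = 0. Lengths are in mm, angles in rad, forces in N, time in s.
With the tool pointing down it reaches from about 325 to 900 mm from the base axis. Payload 6.1 kg.
Tool frame: the origin (TCP) lies at the very end of the fingers, on their centre line; the grasp point (between the pads) lies 19 mm behind it; z points along the fingers, y is the line along which they close (so a half turn about z gives the same grasp; the last joint's range is limited). The gripper opens to 87 mm and grips with 3 to 60 N. Pads are 19 mm wide; open, the fingers measure 117 mm over their backs; the gripper's body (75 mm by 190 mm) begins 51 mm behind the grasp point.
Start: joints at [-1.457, 0.22, 1.526, -0, 1.395, -0.126], TCP at [148.436, -607.11, 222.538] pointing down, gripper open.
Joint ranges: [-2.98, 2.98], [-0.91, 2.08], [0.09, 2.57], [-1.24, 4.39], [0.2, 2.65], [-2.68, 2.68]. Speed limits (rad/s): [2.57, 2.57, 3.01, 3.14, 3.14, 3.14].

### API

Orientations are given as a unit quaternion [x, y, z, w].
In Python, from station import env, grab_frame, camera_model gives the robot as it stands.
- The arm moves only by the tool servo_tool, never from a script. Its argument "plan" is one flat list of numbers, 7 for each row, row after row: the shift along the tool's x, y, z in mm, then the turn, a rotation vector about the tool's x, y, z in rad, then the opening, from -1 (shut) to 1 (fully open). In form: [dx, dy, dz, wx, wy, wz, grip, dx, dy, dz, wx, wy, wz, grip, ...]. A call has 1 to 12 rows; each row shifts and turns the commanded pose from where the row before left it, along the tool's axes as they then stand; what a row does not reach is not made up. A row lasts 1/8 s, in which the tool goes at most 62.5 mm and 10.7 degrees, less where a joint would pass 70% of its speed; a pose out of reach is approached as far as the arm can. A call with a gripper value outside its range is refused whole. The fingers move at their own pace and stop on an object; "squeeze" is the grip in N (left out, the last holds). Time passes only in rows, so rows that do not move let the fingers close. It gives the time, the measured TCP pose, the force, the opening and the grip force at its end, in the units of the state.
- env.read_state(): the state, without advancing time (a new reading comes with each control period).
- grab_frame(name): name is "side" or "top"; returns (picture, depth): 384x512x3 uint8, blue, green, red; 384x512 float32, mm along the optical axis (not along the pixel's ray), 0 where there is no reading.
- camera_model(name): a dict with "fovy" (degrees; the focal length in pixels is half the picture's height over the tangent of half this angle, whatever the lens; pixels are square), "cx", "cy" (the principal point, pixels), "position" and "rotation" of the camera in the world. Camera axes: x right, y down, z forward; pixel columns grow to the right and rows downward; lengths in mm; the calibration is good to about 2 mm. A picture is of the moment at which its call begins. camera_model takes no time and is no camera call.
- env.job_done(): hands the job in; it is judged then, once.
The state is a dict: "t": time; "joint_pos": joint angles; "joint_vel": joint speeds; "tau": joint torques, N m; "eef_pos": TCP position; "tool_rot": TCP orientation; "force": force on the tool from outside, world axes, zero at the start; "ft_torque": the same for the moment, N m; "gripper_width": finger opening in mm; "gripper_force": force on a finger pad.
Only numpy, scipy, OpenCV 4.12 (cv2) and the standard library are available. Lean on these libraries where they do the work, as an engineer would, in place of code of your own. Each camera call takes 0.05 s, during which the arm holds its last target. There are 200 camera calls.

### The job

Push the tray full of leaf rolls along the table into the wooden packing frame until it lies flat against the back rail, then push the frame's sliding block towards the fixed end block until the tray is shut snugly between the two, still flat against the rail. Only push with the fingertips or the outside of the fingers: do not lift or tip the tray, and leave everything else where it stands. Finish clear of everything.

Things in the scene. Friction and masses are not known exactly. Their poses are not given: they have to be found in the camera images.
- tray: light wooden tray packed to the brim with green-brown leaf rolls: 105 mm along its x, 125 along y, 40 tall, about 0.5 kg, loose, too wide to grasp. Origin: centre of underside; z up. It starts on the robot's side of the frame, up to 0.35 rad crooked, centre 160 to 200 mm before the rail face; the way straight ahead (frame +x) to the rail is always open.
- frame: dark wooden packing frame fixed to the table, no floor, open to the robot. Origin: on the table at the rail's front face; x points away from the robot into the rail, y to the left along it, z up. Rail: front face x = 0, y = -290 to +210 mm, 45 mm tall, 40 deep. A tray shut in has its centre at x = -52.5, y = +107.5 mm and its x axis along the frame's.
- cheek (a joint): travel (m) of the frame's sliding wooden block, growing to frame +y, towards the end block. Block 105 x 105 mm, 45 tall (a flat strap on top to 52 mm), at frame x = -107 to -2 mm; inner face at y = -130 mm + travel, outer at -235 mm + travel. Starts between 0 and 0.05, reads 0.175 with the tray shut in, ends at 0.19. Friction about 1.5 N; stays where left.
- end_face (a point): centre of the inner face of the frame's fixed end block at the rail's left end: frame x = -55, y = +170, z = 22 mm. The block is 110 mm long (x = -110 to 0), 40 thick, 45 tall; axes as the frame's
- cheek_outer (a point): centre of the sliding block's outer face (the face to push, away from the end block), 23 mm above the table; axes as the frame's
- cheek_inner (a point): centre of the sliding block's inner face (towards the tray), 23 mm above the table; axes as the frame's
- empty_tray: bystander: the same make of wooden tray, empty, 105 x 125 x 40 mm; origin centre of underside
- bobbin: bystander: bare light wooden bobbin standing on end, 48 mm across, 54 mm tall; origin centre of underside
- weight: bystander: brass scale weight, 40 mm across, 46 mm tall; origin centre of underside
- scissors: bystander: scissors lying flat, about 165 mm long along their x axis, 10 mm thick; origin near the middle on the table
- mug: bystander: steel cup, 76 mm across, 80 mm tall; origin centre of underside
- jar: bystander: amber glass jar, 64 mm across, 85 mm tall, behind the rail; origin centre of underside
- tamper: bystander: turned wooden tamper standing upright, 50 mm across, 85 mm tall; origin centre of underside
There are look-alikes about, which are no part of the job. What is shaped like the tray but red or yellow is not meant.

How it is judged (in metres and radians):
On the way:
1. with the sliding block not yet closed, the tray lies flat against the back rail, within 6 mm and 0.06 rad (x of tray in the frame of frame above -0.0585 m and angle between the x axis of tray and the x axis of frame, either way round below 0.06 rad and y of tray in the frame of frame above -0.1 m and value of joint cheek below 0.15 m), for 0.2 s.
At the end, for the whole second after the job is handed in: The tray stands flat on the table at rest, within 5 mm of the back rail and of the end block and square to the rail within 0.04 rad, and the sliding block's inner face is within 5 mm of the tray (x of tray in the frame of frame between -0.0575 and -0.047 m and angle between the x axis of tray and the x axis of frame, either way round below 0.04 rad and y of tray in the frame of frame between 0.1025 and 0.113 m and y of cheek_inner in the frame of tray above -0.0675 m and height (world z) of tray below 0.006 m and angle between tray's own z axis and vertical below 0.05 rad and linear speed of tray below 0.01 m/s); the robot touches nothing.
It fails at once if the tray was lifted (more than 12 mm) or tipped (more than 0.15 rad) (height (world z) of tray above 0.012 m or angle between tray's own z axis and vertical above 0.15 rad).
It fails at once if a bystander was moved by more than 20 mm or knocked over (distance of any of empty_tray, bobbin, weight, scissors, mug, jar, tamper from where it was at the start of the episode above 0.02 m or angle between any of empty_tray, bobbin, weight, scissors, mug, jar, tamper's own z axis and vertical above 0.4 rad).
It also fails if it takes over 50 s, if anything falls off the work surface, if the arm or the gripper's body presses on something with over 40 N, if the wrist force passes 120 N, or if a joint passes its speed limit or range.

## Working session

There is one attempt and no reset: what is moved stays moved. The work goes in short steps, Python scripts to look and compute and a tool call to move; the robot and the scene stay as the last step left them, time stands still between calls to the robot, and variables do not carry over. Pictures are saved under pics/ and viewed, at most 10 in all, crops included, and the job is handed in when it is done.

Besides the shell and the picture viewer there is one more tool, called by a JSON object that holds its "op" and its "data", one argument or row to a line. servo_tool: Moves the arm, as the interface text tells. Its arguments: {"type":"object","properties":{"plan":{"type":"array"},"squeeze":{"type":"number"}},"required":["plan"]}

```bash
ls; mkdir -p pics; python3 - <<'E'
from station import env, grab_frame, camera_model
import cv2,numpy as np
for n in("top","side"):
    p,d=grab_frame(n); cv2.imwrite(f"pics/{n}0.png",p); np.save(f"pics/{n}0.npy",d); print(n,camera_model(n))
s=env.read_state(); print(s["t"],s["eef_pos"],s["tool_rot"],s["force"],s["gripper_width"])
E
```

```text
pics
top {'fovy': 52.687679027361476, 'cx': 254.64187095341163, 'cy': 187.14655916500047, 'position': array([ 305.76148883,    1.59713014, 1188.32701048]), 'rotation': array([ 0.7089182 , -0.69653151,  0.07757729, -0.07912406])}
side {'fovy': 54.575119765323485, 'cx': 254.5139084022274, 'cy': 192.94852057527945, 'position': array([194.86060312, 589.3851038 , 894.03218628]), 'rotation': array([-0.25410163,  0.90685179, -0.32284201,  0.09394269])}
0.1 [ 148.38795355 -606.56846166  221.5543298 ] [ 9.92820315e-01  1.19612184e-01  3.02383972e-06 -8.64036675e-04] [-0.3055406   0.92809071 -0.58350936] 87.04057259795597
```

View pics/top0.png

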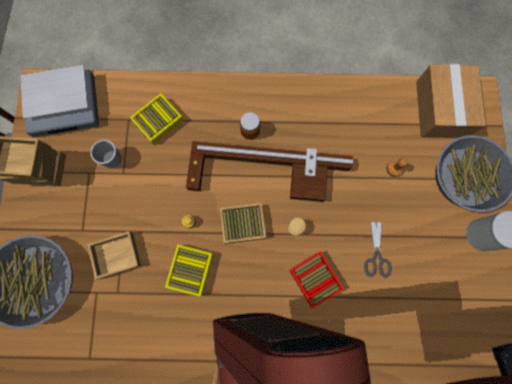

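View pics/side0.png

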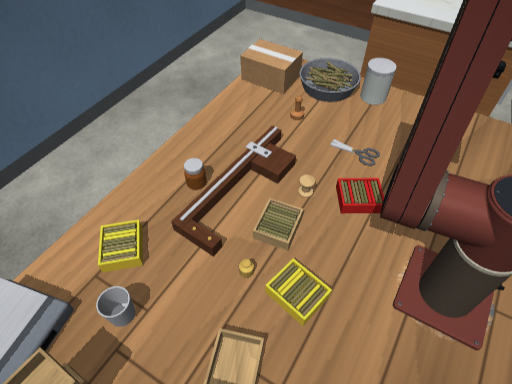

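The top view shows the end block at (195,166), the rail running from there to (352,162), and the sliding block at (310,180). The tray is at (243,223), the bobbin at (297,227) and the weight at (188,221). The side view agrees: tray (278,222), block (270,165), end block (215,235).

```bash
cat > h.py <<'E'
import cv2,numpy as np
from station import env,grab_frame,camera_model
from scipy.spatial.transform import Rotation as R
def cloud(n,d):
    c=camera_model(n);f=192/np.tan(np.radians(c["fovy"]/2))
    v,u=np.mgrid[:384,:512]
    r=np.stack([(u-c["cx"])/f,(v-c["cy"])/f,np.ones_like(u,float)],-1)@R.from_quat(c["rotation"]).as_matrix().T
    return r,c["position"],r*d[...,None]+c["position"]
def plane(n,r,o,z): return o+r*((z-o[2])/r[...,2])[...,None]
def blob(m,u,v):
    k,l=cv2.connectedComponents(m.astype(np.uint8)); return l==l[v,u]
def rect(P):
    (c,s,a)=cv2.minAreaRect(P[:,:2].astype(np.float32)); return np.round(c,1),np.round(s,1),round(a,2)
def look(n,tag):
    p,d=grab_frame(n); cv2.imwrite(f"pics/{n}{tag}.png",p); return p,d
E
python3 - <<'E'
from h import *
seeds={"top":dict(tray=(243,223),frame=(310,190),bob=(297,227),wt=(188,221),yel=(190,270),red=(318,278),jar=(250,120)),
"side":dict(tray=(278,222),frame=(272,168),bob=(307,182),wt=(246,267),yel=(298,290),red=(360,195),jar=(195,170))}
for n in seeds:
    p=cv2.imread(f"pics/{n}0.png");d=np.load(f"pics/{n}0.npy");r,o,X=cloud(n,d)
    z=X[...,2]; print(n,"table z",np.round(np.percentile(z[(abs(z)<15)],[10,50,90]),1))
    for k,(u,v) in seeds[n].items():
        m=blob((z>20)&(z<100)&(d>0),u,v); zz=z[m]; t=np.percentile(zz,85)
        mm=m&(z>t-(8 if k!="frame" else 10)); P=X[mm]
        print(k,m.sum(),"top z",round(t,1),"rect",*rect(P))
        if k=="frame": print(np.round(cv2.boxPoints(cv2.minAreaRect(P[:,:2].astype(np.float32))),1).tolist())
E
```

```text
top table z [-2.8  0.3  3.7]
tray 1421 top z 41.2 rect [456.3  41.6] [105.4 125. ] 8.41
frame 4035 top z 47.9 rect [618.2 -38. ] [500.9 155.8] 85.94
[[522.7999877929688, -282.29998779296875], [678.2000122070312, -293.29998779296875], [713.7000122070312, 206.3000030517578], [558.2999877929688, 217.3000030517578]]
bob 203 top z 56.4 rect [ 447.7 -120.2] [45.5 45.5] 47.34
wt 143 top z 46.2 rect [458.7 206.6] [21.4 21.5] 1.27
yel 1567 top z 41.3 rect [315.4 194.9] [106.9 124.9] 76.98
red 1572 top z 41.1 rect [ 295.5 -175.6] [125.1 105.2] 31.29
jar 421 top z 86.2 rect [760.4  25.5] [52.3 53.4] 88.78
side table z [-1.9  0.4  3.5]
tray 1541 top z 40.6 rect [458.6  40.7] [106.2 131. ] 8.57
frame 3654 top z 47.1 rect [620.9 -38.4] [503.4 157.3] 86.05
[[525.0, -284.0], [682.0, -294.8999938964844], [716.7000122070312, 207.3000030517578], [559.7000122070312, 218.10000610351562]]
bob 190 top z 55.3 rect [ 450.3 -119.6] [45.8 45.9] 83.9
wt 184 top z 45.8 rect [461. 206.] [20.5 22.3] 32.29
yel 2227 top z 40.6 rect [317.1 194.1] [107.2 126.1] 76.94
red 1325 top z 40.6 rect [ 297.6 -175.2] [127.5 108. ] 32.37
jar 503 top z 85.5 rect [762.9  27.2] [53.6 55.1] 61.1
```

```bash
cat >> h.py <<'E'
YAW=-0.070;O=np.array([657.2,-0.75]);ex=np.array([np.cos(YAW),np.sin(YAW)]);ey=np.array([-ex[1],ex[0]])
def toF(xy): d=np.asarray(xy)[...,:2]-O; return np.stack([d@ex,d@ey],-1)
def toW(xf,yf): return np.round(O+xf*ex+yf*ey,1)
def frameinfo(n,p,d,dark=95):
    r,o,X=cloud(n,d); P=plane(n,r,o,45.0); F=toF(P); b=p.max(-1)<dark
    z=X[...,2]; up=(z>30)&(z<60)&(d>0); F=toF(X)
    def edge(m,ax,q): return np.round(np.percentile(F[m][:,ax],q),1)
    c=up&(F[...,0]>-95)&(F[...,0]<-20)
    ch=c&(F[...,1]<-40)&(F[...,1]>-260)&b; e=c&(F[...,1]>140)&(F[...,1]<230)&b
    if ch.sum(): print(" cheek y",edge(ch,1,[1,99]))
    if e.sum(): print(" end y",edge(e,1,[1,99]))
    for y0,y1 in((-280,-240),(0,150)):
        k=up&(F[...,1]>y0)&(F[...,1]<y1)&(F[...,0]>-40 if y0<-200 else F[...,0]>-20)&(F[...,0]<70)
        if k.sum(): print(" rail x",y0,edge(k,0,[1,50,99]))
def tray(n,p,d):
    r,o,X=cloud(n,d); z=X[...,2]; F=toF(X); hsv=cv2.cvtColor(p,cv2.COLOR_BGR2HSV)
    m=(z>33)&(z<44.5)&(d>0)&(p.max(-1)>85)&(F[...,0]>-290)&(F[...,0]<6)&(F[...,1]>-80)&(F[...,1]<168)
    m=cv2.morphologyEx(m.astype(np.uint8),cv2.MORPH_OPEN,np.ones((3,3)));k,l,s,_=cv2.connectedComponentsWithStats(m)
    if k<2: return
    g=l==1+np.argmax(s[1:,4]); c,w,a=rect(F[g]); print(n," tray",c,w,a,"top",np.round(np.median(z[g]),1))
E
python3 - <<'E'
from h import *
for n in("top","side"):
    p=cv2.imread(f"pics/{n}0.png");d=np.load(f"pics/{n}0.npy");print(n);frameinfo(n,p,d);tray(n,p,d)
for a in((-300,28),(-250,28),(-120,28)): print(a,toW(*a))
E
```

```text
top
 cheek y [-212.7 -109.3]
 end y [169.7 206.7]
 rail x -280 [-8.1  9.1 31.6]
 rail x 0 [-5.  13.  69.1]
top  tray [-199.4  -21.2] [89.1 25.4] 13.18 top 39.1
side
 cheek y [-208.  -107.5]
 end y [171.4 211.2]
 rail x -280 [-6.1  9.  34.8]
 rail x 0 [-3.6 12.4 36.5]
side  tray [-202.3   27.3] [104.1 130.9] 12.3 top 38.4
(-300, 28) [359.9  48.2]
(-250, 28) [409.8  44.7]
(-120, 28) [539.5  35.6]
```

{"op": "servo_tool", "data": {
  "plan": [0, 0, 0, 0, 0, 0.155, 0.38, 0, 0, 0, 0, 0, 0.155, 0.38, 26, -49, 0, 0, 0, 0, 0.38, 26, -49, 0, 0, 0, 0, 0.38, 26, -49, 0, 0, 0, 0, 0.38, 26, -49, 0, 0, 0, 0, 0.38, 26, -49, 0, 0, 0, 0, 0.38, 26, -49, 0, 0, 0, 0, 0.38, 26, -49, 0, 0, 0, 0, 0.38, 26, -49, 0, 0, 0, 0, 0.38, 0, -30, 0, 0, 0, 0, 0.38]
}}

```text
t: 1.48
eef_pos: [386.4, -198.4, 222.2]
tool_rot: [0.999, -0.034, -0.0, -0.0]
force: [-0.1, 0.4, 0.5]
gripper_width: 60.1
gripper_force: 0.0
```

```bash
cat >> h.py <<'E'
def st():
    s=env.read_state(); T=R.from_quat(s["tool_rot"]).as_matrix()
    print("t",round(s["t"],2),"F-pose",np.round(toF(s["eef_pos"]),1),"z",round(s["eef_pos"][2],1),"toolyaw-YAW",round(np.arctan2(T[1,0],T[0,0])-YAW,3),"force xyF",np.round([s["force"][:2]@ex,s["force"][:2]@ey,s["force"][2]],1),"w",round(s["gripper_width"],1))
E
python3 -c "
from h import *;st()"
```

```text
t 1.48 F-pose [-256.3 -216.1] z 222.2 toolyaw-YAW 0.002 force xyF [-0.1  0.4  0.5] w 60.1
```

{"op": "servo_tool", "data": {
  "plan": [-9, -49, 0, 0, 0, 0, 0.38, -9, -49, 0, 0, 0, 0, 0.38, -9, -49, 0, 0, 0, 0, 0.38, -9, -48, 0, 0, 0, 0, 0.38, -8, -48, 0, 0, 0, 0, 0.38, 0, 0, 50, 0, 0, 0, 0.38, 0, 0, 55, 0, 0, 0, 0.38, 0, 0, 55, 0, 0, 0, 0.38, 0, 0, 38, 0, 0, 0, 0.38, 0, 0, 12, 0, 0, 0, 0.38, 0, 0, 0, 0, 0, 0, 0.38]
}}

```text
t: 2.85
eef_pos: [358.4, 44.8, 12.5]
tool_rot: [0.999, -0.035, -0.001, -0.0]
force: [-0.3, 0.2, -1.1]
gripper_width: 59.8
gripper_force: 0.0
```

```bash
python3 -c "
from h import *;st()"
```

```text
t 2.85 F-pose [-301.3   24.5] z 12.5 toolyaw-YAW -0.0 force xyF [-0.3  0.2 -1.1] w 59.8
```

{"op": "servo_tool", "data": {
  "plan": [18, 0, 0, 0, 0, 0, 0.38, 10, 0, 0, 0, 0, 0, 0.38, 10, 0, 0, 0, 0, 0, 0.38, 10, 0, 0, 0, 0, 0, 0.38, 12, 0, 0, 0, 0, 0, 0.38, 15, 0, 0, 0, 0, 0, 0.38, 15, 0, 0, 0, 0, 0, 0.38, 15, 0, 0, 0, 0, 0, 0.38, 15, 0, 0, 0, 0, 0, 0.38, 15, 0, 0, 0, 0, 0, 0.38, 10, 0, 0, 0, 0, 0, 0.38, 5, 0, 0, 0, 0, 0, 0.38]
}}

```text
t: 4.35
eef_pos: [508.7, 34.1, 12.5]
tool_rot: [0.999, -0.035, -0.0, 0.0]
force: [-5.9, 1.5, 5.0]
gripper_width: 60.1
gripper_force: 3.3
```

```bash
python3 -c "
from h import *;st()
for n in ('side','top'):
    p,d=look(n,'1');tray(n,p,d)
"
```

```text
t 4.35 F-pose [-150.6   24.4] z 12.5 toolyaw-YAW -0.0 force xyF [-6.   1.1  5. ] w 60.1
side  tray [-58.2  34.2] [97.5 44.6] 89.34 top 38.3
```

View pics/side1.png

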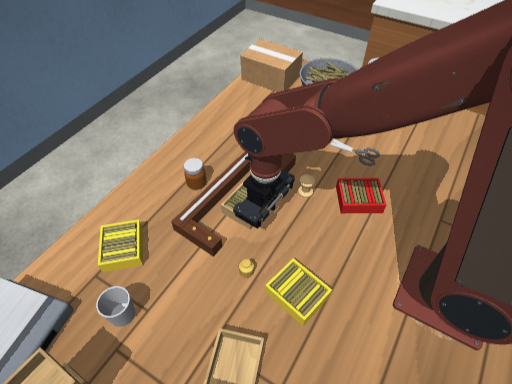

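The side view shows the tray's front part at (245,195), now square between the fingers and the rail. I'll push on slowly.

{"op": "servo_tool", "data": {
  "plan": [6, 0, 0, 0, 0, 0, 0.38, 7, 0, 0, 0, 0, 0, 0.38, 7, 0, 0, 0, 0, 0, 0.38, 5, 0, 0, 0, 0, 0, 0.38, 3, 0, 0, 0, 0, 0, 0.38, 2, 0, 0, 0, 0, 0, 0.38]
}}

```text
t: 5.2
eef_pos: [538.2, 32.1, 12.5]
tool_rot: [0.999, -0.035, -0.0, -0.0]
force: [-5.6, 0.2, 0.3]
gripper_width: 59.8
gripper_force: 2.1
```

{"op": "servo_tool", "data": {
  "plan": [2, 0, 0, 0, 0, 0, 0.38, 2, 0, 0, 0, 0, 0, 0.38, 1, 0, 0, 0, 0, 0, 0.38]
}}

```text
t: 5.58
eef_pos: [540.7, 32.0, 12.5]
tool_rot: [0.999, -0.035, -0.003, -0.0]
force: [-15.9, 1.1, 12.9]
gripper_width: 59.6
gripper_force: 7.9
```

```bash
python3 -c "
from h import *;st()
p,d=look('side','2');tray('side',p,d)
r,o,X=cloud('side',d);F=toF(X);z=X[...,2]
# x-profile of heights around the tray/rail gap
for y in (-10,30,60):
    m=(abs(F[...,1]-y)<6)&(F[...,0]>-60)&(F[...,0]<30)
    o_=np.argsort(F[m][:,0]); print(y,[(int(a),int(b)) for a,b in zip(F[m][o_,0][::4],z[m][o_][::4])])
"
```

```text
t 5.58 F-pose [-118.5   24.6] z 12.5 toolyaw-YAW -0.0 force xyF [-16.   -0.   12.9] w 59.6
side  tray [-23.   35.8] [43.6 93.5] 0.89 top 38.5
-10 [(-23, 33), (-19, 39), (-15, 36), (-7, 32), (-6, 38), (-3, 43), (-1, 39), (1, 46), (5, 44), (8, 44), (11, 50), (15, 43), (20, 48), (27, 45)]
30 [(-44, 37), (-42, 37), (-37, 38), (-33, 35), (-31, 36), (-24, 37), (-22, 38), (-17, 37), (-10, 37), (-8, 34), (-7, 28), (-4, 39), (-1, 47), (3, 43), (5, 43), (9, 45), (12, 48), (14, 49), (18, 51), (24, 46), (27, 45)]
60 [(-31, 36), (-28, 35), (-23, 35), (-18, 35), (-15, 39), (-9, 40), (-8, 30), (-6, 39), (-2, 44), (-1, 42), (2, 45), (4, 45), (8, 42), (11, 49), (14, 49), (18, 47), (24, 45), (26, 44)]
```

Force jumped to 16 N where the rail is expected, so the tray is home. Next: hold, back off, lift, and check the tray and the area around the block.

{"op": "servo_tool", "data": {
  "plan": [0.5, 0, 0, 0, 0, 0, 0.38, 0, 0, 0, 0, 0, 0.38, 0, 0, 0, 0, 0, 0, 0, 0.38, -10, 0, 0, 0, 0, 0, 0.38, -30, 0, 0, 0, 0, 0, 0.38]
}}

```text
t: 6.25
eef_pos: [507.7, 41.6, 13.8]
tool_rot: [0.992, -0.129, 0.003, -0.0]
force: [0.0, 0.6, 1.1]
gripper_width: 60.0
gripper_force: 0.0
```

I got one row of that call wrong: the 0.38 grip value landed in the turn slot, so the tool yawed about 0.19 rad at the tray. I'll turn it back on the way up and check whether the tray moved.

{"op": "servo_tool", "data": {
  "plan": [-5, 0, -50, 0, 0, 0, 0.38, 0, 0, -50, 0, 0, -0.186, 0.38, 0, 0, -50, 0, 0, 0, 0.38, -30, 40, -40, 0, 0, 0, 0.38, -30, 50, 0, 0, 0, 0, 0.38, -10, 50, 0, 0, 0, 0, 0.38, 0, 50, 0, 0, 0, 0, 0.38]
}}

```text
t: 7.12
eef_pos: [418.2, -142.5, 203.1]
tool_rot: [0.999, -0.036, 0.003, 0.001]
force: [1.1, -0.0, 0.4]
gripper_width: 60.0
gripper_force: 0.0
```

```bash
python3 -c "
from h import *;st()
for n in ('side','top'):
    p,d=look(n,'3');tray(n,p,d);frameinfo(n,p,d)
    r,o,X=cloud(n,d);z=X[...,2];F=toF(X)
    m=(z>60)&(z<95)&(F[...,1]<-330)&(F[...,1]>-520)&(F[...,0]>-150)&(F[...,0]<120)
    if m.sum()>5: print('tamper',np.round(np.percentile(F[m],[2,50,98],axis=0),0).tolist())
"
```

```text
t 7.12 F-pose [-228.5 -158.1] z 203.1 toolyaw-YAW -0.002 force xyF [1.1 0.1 0.4] w 60.0
side  tray [-54.7  18.3] [128.  107.8] 89.18 top 38.4
 cheek y [-207.3 -107.6]
 end y [171.9 211.3]
 rail x -280 [-6.7  9.4 34. ]
 rail x 0 [-18.8   9.3  37.1]
tamper [[4.0, -441.0], [13.0, -425.0], [25.0, -418.0]]
top  tray [-52.7   9.8] [45.3 72.2] 89.36 top 37.9
 cheek y [-202.9 -109.4]
 end y [169.6 206.2]
 rail x -280 [-8.2  9.8 31.1]
 rail x 0 [-18.4  10.7  53.9]
tamper [[0.0, -440.0], [9.0, -428.0], [22.0, -419.0]]
```

View pics/top3.png

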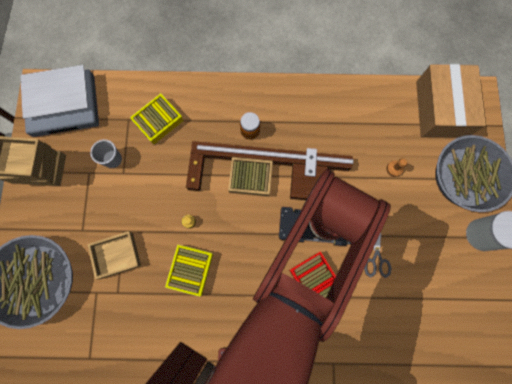

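The top view shows the tray at (251,176), square against the rail (within 0.015 rad), so the stray turn did no harm. The block is at (310,180) and the tamper (397,168) is well clear. Next I'll go outside the block with the fingers shut.

{"op": "servo_tool", "data": {
  "plan": [0, 22, 0, 0, 0, 0, -1, 43, 22, 0, 0, 0, 0, -1, 43, 22, 0, 0, 0, 0, -1, 43, 18, 0, 0, 0, 0, -1, 41, 0, 0, 0, 0, 0, -1, 0, 0, 50, 0, 0, 0, -1, 0, 0, 45, 0, 0, 0, -1, 0, 0, 0, 0, 0, 0, -1]
}}

```text
t: 8.22
eef_pos: [579.0, -234.1, 102.3]
tool_rot: [0.999, -0.036, -0.003, -0.002]
force: [0.7, -0.5, -0.3]
gripper_width: 0.7
gripper_force: 0.0
```

```bash
python3 -c "
from h import *;st()"
```

```text
t 8.22 F-pose [ -61.7 -238.2] z 102.3 toolyaw-YAW -0.001 force xyF [ 0.7 -0.5 -0.3] w 0.7
```

{"op": "servo_tool", "data": {
  "plan": [0, 6, 0, 0, 0, 0, -1, 0, 0, 40, 0, 0, 0, -1, 0, 0, 34, 0, 0, 0, -1, 0, 0, 12, 0, 0, 0, -1, 0, -5, 0, 0, 0, 0, -1, 0, -8, 0, 0, 0, 0, -1, 0, -12, 0, 0, 0, 0, -1, 0, -14, 0, 0, 0, 0, -1, 0, -14, 0, 0, 0, 0, -1, 0, -14, 0, 0, 0, 0, -1, 0, -8, 0, 0, 0, 0, -1]
}}

```text
t: 9.6
eef_pos: [586.0, -166.3, 20.5]
tool_rot: [0.999, -0.035, -0.0, -0.0]
force: [-0.3, -2.1, 2.0]
gripper_width: 0.5
gripper_force: 1.0
```

```bash
python3 -c "
from h import *;st()"
```

```text
t 9.6 F-pose [ -59.4 -170.1] z 20.5 toolyaw-YAW -0.001 force xyF [-0.2 -2.1  2. ] w 0.5
```

{"op": "servo_tool", "data": {
  "plan": [0, -5, 0, 0, 0, 0, -1, 0, -6, 0, 0, 0, 0, -1, 0, -8, 0, 0, 0, 0, -1, 0, -8, 0, 0, 0, 0, -1, 0, -8, 0, 0, 0, 0, -1, 0, -8, 0, 0, 0, 0, -1, 0, -8, 0, 0, 0, 0, -1, 0, -8, 0, 0, 0, 0, -1, 0, -8, 0, 0, 0, 0, -1, 0, -8, 0, 0, 0, 0, -1, 0, -6, 0, 0, 0, 0, -1, 0, -3, 0, 0, 0, 0, -1]
}}

```text
t: 11.1
eef_pos: [592.4, -84.5, 20.5]
tool_rot: [0.999, -0.036, 0.0, 0.001]
force: [1.8, -6.2, -1.2]
gripper_width: 0.6
gripper_force: 2.5
```

```bash
python3 -c "
from h import *;st()
p,d=look('side','4');tray('side',p,d)"
```

```text
t 11.1 F-pose [-58.8 -88. ] z 20.5 toolyaw-YAW -0.002 force xyF [ 2.3 -6.1 -1.2] w 0.6
side  tray [-53.8  89.2] [128.5 109.5] 89.54 top 38.4
```

View pics/side4.png

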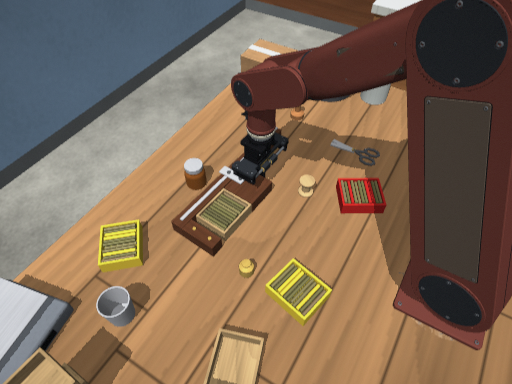

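The side view shows the tray at (225,212), between the block and the end block and flat along the rail, with about 13 mm left to go.

{"op": "servo_tool", "data": {
  "plan": [0, -4, 0, 0, 0, 0, -1, 0, -3, 0, 0, 0, 0, -1, 0, -2, 0, 0, 0, 0, -1, 0, -2, 0, 0, 0, 0, -1, 0, 0, 0, 0, 0, 0, -1]
}}

```text
t: 11.78
eef_pos: [593.2, -73.4, 20.6]
tool_rot: [0.999, -0.036, 0.0, 0.0]
force: [2.3, -4.0, -1.3]
gripper_width: 0.6
gripper_force: 1.9
```

{"op": "servo_tool", "data": {
  "plan": [0, -1.5, 0, 0, 0, 0, -1, 0, -1, 0, 0, 0, 0, -1, 0, 0, 0, 0, 0, 0, -1]
}}

```text
t: 12.15
eef_pos: [593.4, -71.1, 20.6]
tool_rot: [0.999, -0.036, 0.0, 0.001]
force: [2.8, -5.3, -1.2]
gripper_width: 0.5
gripper_force: 2.1
```

{"op": "servo_tool", "data": {
  "plan": [0, -1, 0, 0, 0, 0, -1, 0, -1, 0, 0, 0, 0, -1, 0, 0, 0, 0, 0, 0, -1]
}}

```text
t: 12.52
eef_pos: [593.5, -69.1, 20.6]
tool_rot: [0.999, -0.036, 0.0, 0.001]
force: [3.2, -5.0, -1.3]
gripper_width: 0.5
gripper_force: 2.2
```

{"op": "servo_tool", "data": {
  "plan": [0, -1, 0, 0, 0, 0, -1, 0, -1, 0, 0, 0, 0, -1, 0, 0, 0, 0, 0, 0, -1]
}}

```text
t: 12.9
eef_pos: [593.7, -67.1, 20.6]
tool_rot: [0.999, -0.036, 0.0, 0.001]
force: [2.6, -4.2, -1.2]
gripper_width: 0.5
gripper_force: 2.2
```

{"op": "servo_tool", "data": {
  "plan": [0, -1, 0, 0, 0, 0, -1, 0, -1, 0, 0, 0, 0, -1, 0, 0, 0, 0, 0, 0, -1]
}}

```text
t: 13.28
eef_pos: [593.8, -66.6, 20.6]
tool_rot: [0.999, -0.036, 0.0, 0.002]
force: [2.1, -10.6, -0.8]
gripper_width: 0.4
gripper_force: 4.8
```

```bash
python3 -c "
from h import *;st()
p,d=look('side','5');tray('side',p,d);frameinfo('side',p,d)
cv2.imwrite('pics/side5c.png',cv2.resize(p[140:270,150:300],None,fx=4,fy=4,interpolation=cv2.INTER_CUBIC))"
```

```text
t 13.28 F-pose [-58.6 -70.2] z 20.6 toolyaw-YAW -0.002 force xyF [  2.8 -10.5  -0.8] w 0.4
side  tray [-52.  104.8] [126.1 112.4] 89.17 top 38.6
 cheek y [-76.  -40.5]
 end y [140.1 211.2]
 rail x -280 [-6.5  3.6 21.1]
 rail x 0 [-19.5   7.1  37.2]
```

View pics/side5c.png

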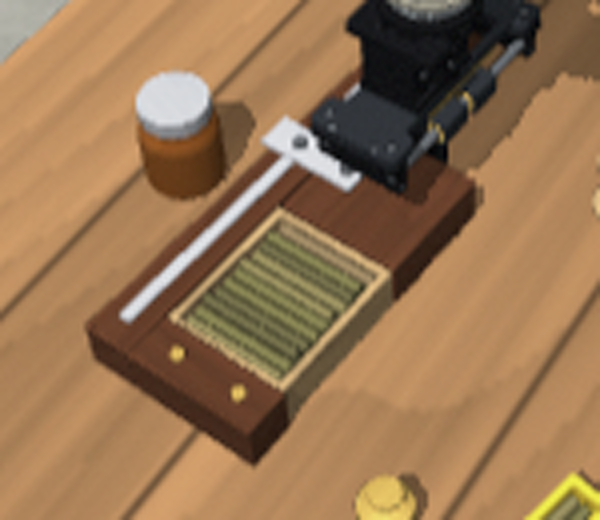

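Force jumped to 10.6 N and motion stopped. The crop shows the tray at (280,290) closed in on three sides without gaps, its front flush with the blocks. I'll back away, then give the tray a light check push against the rail.

{"op": "servo_tool", "data": {
  "plan": [0, 6, 0, 0, 0, 0, -1, 0, 20, 0, 0, 0, 0, -1, 0, 0, -45, 0, 0, 0, -1, 0, 0, -55, 0, 0, 0, -1, -25, -50, -20, 0, 0, 0, 0.38, -26, -52, 0, 0, 0, 0, 0.38, -26, -52, 0, 0, 0, 0, 0.38, -26, -52, 0, 0, 0, 0, 0.38, 0, 0, 0, 0, 0, 0, 0.38]
}}

```text
t: 14.45
eef_pos: [501.7, 125.2, 140.2]
tool_rot: [0.999, -0.033, -0.001, -0.0]
force: [0.9, 0.2, 0.3]
gripper_width: 42.6
gripper_force: 0.0
```

```bash
python3 -c "
from h import *;st()"
```

```text
t 14.45 F-pose [-164.   114.8] z 140.2 toolyaw-YAW 0.003 force xyF [0.9 0.3 0.3] w 42.6
```

Shift 6 mm back to the right, descend, approach slowly, then push lightly.

{"op": "servo_tool", "data": {
  "plan": [0, 6, 40, 0, 0, 0, 0.38, 0, 0, 50, 0, 0, 0, 0.38, 0, 0, 34, 0, 0, 0, 0.38, 10, 0, 0, 0, 0, 0, 0.38, 15, 0, 0, 0, 0, 0, 0.38, 10, 0, 0, 0, 0, 0, 0.38, 6, 0, 0, 0, 0, 0, 0.38, 2, 0, 0, 0, 0, 0, 0.38]
}}

```text
t: 15.45
eef_pos: [547.0, 113.6, 17.3]
tool_rot: [0.999, -0.036, 0.001, -0.0]
force: [-0.7, -0.2, -0.1]
gripper_width: 60.0
gripper_force: 0.0
```

```bash
python3 -c "
from h import *;st()"
```

```text
t 15.45 F-pose [-117.9  106.4] z 17.3 toolyaw-YAW -0.002 force xyF [-0.6 -0.3 -0.1] w 60.0
```

{"op": "servo_tool", "data": {
  "plan": [1, 0, 0, 0, 0, 0, 0.38, 1, 0, 0, 0, 0, 0, 0.38, 0, 0, 0, 0, 0, 0, 0.38]
}}

```text
t: 15.82
eef_pos: [547.4, 113.5, 16.4]
tool_rot: [0.999, -0.036, -0.001, 0.0]
force: [-1.8, -0.3, 0.8]
gripper_width: 60.4
gripper_force: 1.0
```

{"op": "servo_tool", "data": {
  "plan": [1, 0, 0, 0, 0, 0, 0.38, 0.5, 0, 0, 0, 0, 0, 0.38, 0, 0, 0, 0, 0, 0, 0.38]
}}

```text
t: 16.2
eef_pos: [547.5, 113.5, 16.3]
tool_rot: [0.999, -0.036, -0.002, 0.0]
force: [-8.0, 0.8, 6.0]
gripper_width: 60.3
gripper_force: 4.0
```

Solid contact with no movement means the tray is against the rail. Retreat.

{"op": "servo_tool", "data": {
  "plan": [-6, 0, 0, 0, 0, 0, 0.38, -35, 0, 0, 0, 0, 0, 0.38, 0, 0, -50, 0, 0, 0, 0.38, 0, 0, -55, 0, 0, 0, 0.38, -40, 20, -40, 0, 0, 0, 0.38, -30, 50, 0, 0, 0, 0, 0.38, 0, 55, 0, 0, 0, 0, 0.38, 0, 55, 0, 0, 0, 0, 0.38, 0, 55, 0, 0, 0, 0, 0.38, 0, 0, 0, 0, 0, 0, 0.38]
}}

```text
t: 17.45
eef_pos: [421.9, -116.7, 162.0]
tool_rot: [0.999, -0.039, 0.001, 0.001]
force: [-0.2, 0.9, -0.4]
gripper_width: 59.9
gripper_force: 0.0
```

```bash
python3 -c "
from h import *;st()
for n in('side','top'):
    p,d=look(n,'6');tray(n,p,d);frameinfo(n,p,d)
    if n=='top': cv2.imwrite('pics/top6c.png',cv2.resize(p[110:290,160:400],None,fx=3,fy=3,interpolation=cv2.INTER_CUBIC))"
```

```text
t 17.45 F-pose [-226.6 -132.1] z 162.0 toolyaw-YAW -0.007 force xyF [-0.3  0.9 -0.4] w 59.9
side  tray [-53.8 103.7] [107.7 128.2] 0.09 top 38.5
 cheek y [-58.9 -42.2]
 end y [140.8 211.1]
 rail x -280 [-5.9  9.8 34.6]
 rail x 0 [-19.6   7.1  37.8]
top  tray [-64.   55.6] [30.6 90.8] 89.63 top 39.2
 cheek y [-59.7 -40.3]
 end y [140.4 205.5]
 rail x -280 [-8.1  9.7 31.3]
 rail x 0 [-19.3   7.9  38.8]
```

View pics/top6c.png

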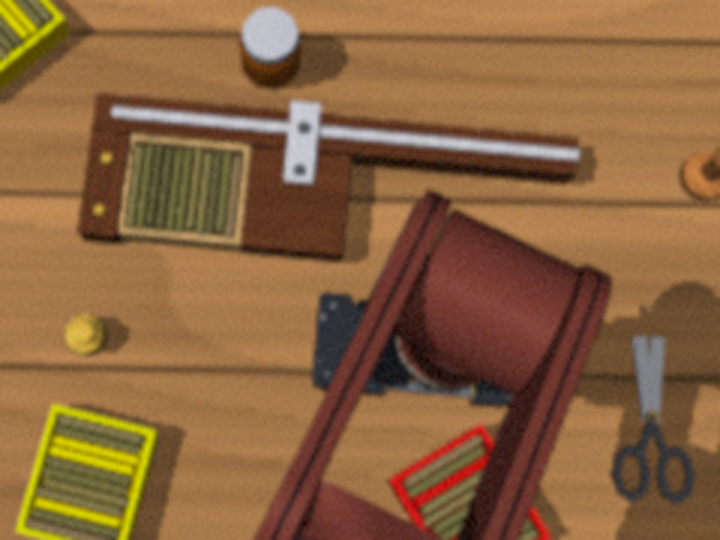

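The top crop shows the tray at (185,190) shut between the end block and the sliding block, flat to the rail. The block's outer face is at y ≈ -59 mm against an expected -60. The arm is clear, so I'm handing in.

```bash
python3 -c "
from h import *;print(env.job_done())"
```

```text
the job is handed in; nothing more can be done
None
```

I handed the job in at about 17.5 s; by camera and contact force the tray is flat against the rail and shut snugly between the blocks, with the arm clear (no verdict returned); one mistyped row turned the tool about 0.19 rad at the tray, but later checks showed it still square.

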